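# Turn the pump's flywheel just over its stiff point and park it

### The job

Pinch the upright crank knob of the little pump's flywheel lightly and turn the wheel anticlockwise (seen from above), feeling it stiffen: carry on through the stiff point until the resistance has peaked and fallen away to almost nothing, and stop there, just over the top, before the wheel runs on by itself. Let go so that it rests there, and only then push the parking lever on the pump's base plate fully over to its other end, then take the hand away. Leave the bottle, the paper roll and the small jar where they stand.

Things in the scene. Friction and masses are not known exactly. Their poses are not given: they have to be found in the camera images.
- pump: small service pump fixed on the desk: dark steel base plate 200 (x) by 360 (y) by 10 mm, carrying a round grey housing with a finned cylinder (towards its +x) under the flywheel, and the lever block. Origin on the desk; the plate runs from y -200 to +160 mm, z up. Flywheel axis at x 0, y +60 mm; lever pivot at x 0, y -150 mm
- flywheel: level dark steel disc, 171 mm diameter, 14 mm thick, on an upright axis through its origin (disc's underside, 79 mm above the desk); its +x points to the knob. Plain drag of 0.42 N m (6 N at the knob) opposes all motion and holds the let-go wheel wherever the pump pushes it less. Turns 2.4 rad or more anticlockwise from its start, only 0.2 to 1.4 rad clockwise, between stops
- knob_mid (a point): middle of the crank knob: upright black plastic sleeve, 22 mm diameter, 44 mm high, spinning freely on its pin (a gripper can keep its yaw as the wheel turns), 70 mm from the wheel axis; this point 120 mm above the desk, sleeve's foot 5 mm above the wheel. Fingers may load wheel and knob with 120 N at most (both pads summed: pinch with 20 to 40 N a pad)
- spindle_top (a point): top face of the steel spindle (12 mm diameter) in the flywheel's hub, about 105 mm above the desk. A fine thread lifts it 0.19 mm per radian of anticlockwise turn without turning it: too little to see or measure in time, it only serves to judge where the wheel stands. The top must be felt: it lies 1.0 to 2.1 rad anticlockwise from the start, unmarked
- shaft_top (a point): fixed point on the wheel axis, level with spindle_top when the wheel is at the top. Resistance at the knob, turning anticlockwise: 3 to 9 N at the start, peak 14 N about 0.5 rad before the top, 6 N at the top, 0 N at 0.28 rad past it; beyond, the wheel runs on when let go. Wanted: 0.02 to 0.28 rad past the top, best 0.15 (some 3 N left)
- lever (a joint): parking lever, rad: starts at 0 to 0.15, 1.0 is fully over, at its stop. It swings about a level axis along the pump's y, the ball going towards the pump's +x; moves with about 1 N and stays where it is left
- lever_tip (a point): centre of the lever's black ball, 26 mm diameter, on a steel rod 10 mm thick, 80 mm from the pivot, which is 32 mm above the desk. At 0 the ball is 38 mm to the pump's -x side of the pivot and 102 mm above the desk, at 0.5 upright, at 1.0 it is 38 mm to the +x side. Its block: 70 by 50 by 25 mm. Free room all round
- bottle_mid (a point): half-way up a loose clear drinks bottle, 66 mm diameter, 220 mm high; bystander, may not move over 30 mm
- roll_mid (a point): half-way up a loose standing roll of white paper towels, 110 mm diameter, 230 mm high; bystander, may not move over 30 mm
- jar_mid (a point): half-way up a small loose amber jar with a white cap, 48 mm diameter, 85 mm high; bystander, may not move over 30 mm

How it is judged:
On the way, in this order (a step that is already met when the one before it is completed fails the run):
1. the flywheel stands let go and at rest just past the top of its resistance (z of spindle_top in the frame of shaft_top between 4e-06 and 5.8e-05 m and contact force between the fingers and flywheel below 0.5 N and angular speed of flywheel below 0.1 rad/s), for 0.3 s.
2. the parking lever is pushed fully over (value of joint lever above 0.85 rad), for 0.2 s.
At the end, for the whole second after the job is handed in: the flywheel rests, let go, 0.02 to 0.3 rad past the top of its resistance (the spindle 0.004 to 0.058 mm above its level at the top), and the parking lever is over to at least 0.85 of its 1.0 rad (z of spindle_top in the frame of shaft_top between 4e-06 and 5.8e-05 m and angular speed of flywheel below 0.1 rad/s and value of joint lever above 0.85 rad); the robot touches nothing.
It fails at once if the wheel was turned or ran far over the top (more than 0.65 rad past it) (z of spindle_top in the frame of shaft_top above 0.000125 m).
It fails at once if the flywheel or its knob was loaded by the fingers with over 120 N (contact force between the fingers and flywheel above 120 N).
It fails at once if the bottle was displaced by over 30 mm (distance of bottle_mid from where it was at the start of the episode above 0.03 m).
It fails at once if the roll was displaced by over 30 mm (distance of roll_mid from where it was at the start of the episode above 0.03 m).
It fails at once if the jar was displaced by over 30 mm (distance of jar_mid from where it was at the start of the episode above 0.03 m).
It also fails if it takes over 72 s, if anything falls off the work surface, if the arm or the gripper's body presses on something with over 40 N, if the wrist force passes 120 N, or if a joint passes its speed limit or range.

### The arm

A 7-joint arm with a two-finger parallel gripper is mounted at the origin on the work surface. World frame = base frame: x ahead of the robot, y to its left, z up, the work surface at z = 0. Lengths are in m, angles in rad, forces in N, time in s.
With the tool pointing down it reaches from about 0.425 to 0.875 m from the base axis. Payload 4.7 kg.
Tool frame: the origin (TCP) lies midway between the tips of the shut fingers; the grasp point (between the pads) lies 19 mm behind it; z points along the fingers, x is the direction in which the jaws open and shut, and the axes are right-handed (so a half turn about z gives the same grasp; the last joint's range is limited). The gripper opens to 87 mm and grips with 3 to 60 N. Pads are 19 mm wide; open, the fingers measure 117 mm over their backs; the gripper's body (75 mm by 190 mm) begins 51 mm behind the grasp point.
Start: joints at [-1.189, 0.321, -0.07, 1.45, 0.023, 1.371, -0.057], TCP at [0.234, 0.607, 0.223] pointing down, gripper open.
Joint ranges: [-2.86, 2.86], [-0.3, 2.09], [-1.38, 1.24], [0.06, 2.45], [-1.56, 4.7], [0.09, 2.05], [-2.69, 2.69]. Speed limits (rad/s): [2.57, 2.57, 3.14, 3.14, 3.14, 3.14, 3.14].

### API

Orientations are given as a rotation vector (axis times angle).
In Python, from bench import get_state, eyes, ticket gives the robot as it stands.
- The arm moves only by the tool carry_out, never from a script. Its argument "motion" is a list of rows, each a list of 2 entries, a list of its own where there are three numbers: the shift along the world's x, y, z in m, then the turn about the world's z in rad. A call has 1 to 20 rows; each row is the pose to reach, as a shift and turn from the pose commanded when the call began; what a row does not reach only later rows make up. A row lasts 1/10 s, in which the tool goes at most 50 mm and 8.59 degrees, less where a joint would pass 70% of its speed; a pose out of reach is approached as far as the arm can. A call with a gripper value outside its range is refused whole. "grip" is the gripper command: -1 is fully open, 1 is shut, values between are in proportion, set as the call begins (left out, the last holds). The fingers move at their own pace and stop on an object; "squeeze" is the grip in N (left out, the last holds). Time passes only in rows, so rows that repeat a pose let the fingers close. It gives the time, the measured TCP pose, the force and the opening at its end, in the units of the state.
- get_state(): the state, without advancing time (a new reading comes with each control period).
- eyes.get_image(name): name is "side" or "top"; returns a dict with "pixels" (384x512x3 uint8, blue, green, red), "mtx" (3x3 intrinsics, pixels), "extrinsics" (4x4, takes a point from camera to world coordinates). Camera axes: x right, y down, z forward; pixel columns grow to the right and rows downward; lengths in m; the calibration is good to about 2 mm. A picture is of the moment at which its call begins. There is no depth.
- ticket.close_job(): hands the job in, once; it reports no verdict.
The state is a dict: "time": time; "joint_positions": joint angles; "qd": joint speeds; "joint_torque": joint torques, N m; "position": TCP position; "tool_rot": TCP orientation; "ft_force": force on the tool from outside, world axes, zero at the start; "torque": the same for the moment, N m; "grip_width": opening from 0.0 (shut) to 1.0 (fully open).
Only numpy, scipy, OpenCV 4.12 (cv2) and the standard library are available. Lean on these libraries where they do the work, as an engineer would, in place of code of your own. Each camera call takes 0.05 s, during which the arm holds its last target. There are 200 camera calls.

## Working session

There is one attempt and no reset: what is moved stays moved. The work goes in short steps, Python scripts to look and compute and a tool call to move; the robot and the scene stay as the last step left them, time stands still between calls to the robot, and variables do not carry over. Pictures are saved under pics/ and viewed, about 8 in all and at most 12, crops included, and the job is handed in when it is done.

Besides the shell and the picture viewer there is one more tool, called after ">>>" as name(argument=value, ...), one argument or row to a line, values as JSON. carry_out: Moves the arm, as the interface text tells. Its arguments: {"type":"object","properties":{"motion":{"type":"array","items":{"type":"array"}},"grip":{"type":"number"},"squeeze":{"type":"number"}},"required":["motion"]}

```bash
mkdir -p pics; cat > h.py <<'E'
import numpy as np, cv2
from bench import get_state, eyes, ticket
def ray(im,u,v):
    K=np.array(im["mtx"]);T=np.array(im["extrinsics"])
    d=T[:3,:3]@np.linalg.solve(K,[u,v,1.]);return T[:3,3],d
def atz(im,u,v,z):
    o,d=ray(im,u,v);return o+d*(z-o[2])/d[2]
def proj(im,p):
    K=np.array(im["mtx"]);T=np.array(im["extrinsics"])
    q=K@(T[:3,:3].T@(np.array(p)-T[:3,3]));return q[:2]/q[2]
E
python3 - <<'E'
from h import *
import pickle
I={n:eyes.get_image(n) for n in("side","top")}
pickle.dump(I,open("i0.pkl","wb"))
for n in I:
    cv2.imwrite(f"pics/{n}0.png",cv2.resize(np.array(I[n]["pixels"]),(800,600),interpolation=cv2.INTER_CUBIC)); print(n,np.round(I[n]["extrinsics"],3),I[n]["mtx"])
print(get_state())
E
```

```text
side [[ 0.986 -0.087  0.139  0.345]
 [-0.164 -0.561  0.811 -1.168]
 [ 0.007 -0.823 -0.568  0.904]
 [ 0.     0.     0.     1.   ]] [[471.34245753   0.         242.94472266]
 [  0.         471.34245753 194.54347826]
 [  0.           0.           1.        ]]
top [[-0.005 -0.993  0.117  0.386]
 [-1.     0.006  0.004  0.002]
 [-0.005 -0.117 -0.993  1.453]
 [ 0.     0.     0.     1.   ]] [[490.73585552   0.         255.88463873]
 [  0.         490.73585552 191.41147829]
 [  0.           0.           1.        ]]
{'time': 0.1, 'joint_positions': array([-1.18887434,  0.32174909, -0.0700741 ,  1.45159711,  0.02260349,
        1.37079174, -0.05693808]), 'qd': array([ 0.00097154, -0.00193237, -0.00063611, -0.00254701,  0.00180728,
        0.0012713 , -0.00081071]), 'joint_torque': array([-1.02476392e-04, -4.92569768e+01, -4.05622758e-01, -3.13399851e+01,
       -6.40776032e-02,  3.94722121e-02,  7.98409428e-05]), 'position': array([0.23359789, 0.60602327, 0.22154852]), 'tool_rot': array([ 2.58935483e+00,  1.77709637e+00, -2.18246599e-03]), 'ft_force': array([ 0.48491909, -0.77108628,  0.01268998]), 'torque': array([-0.02013824, -0.03682817,  0.01206602]), 'grip_width': 0.997168830165622}
```

View pics/top0.png

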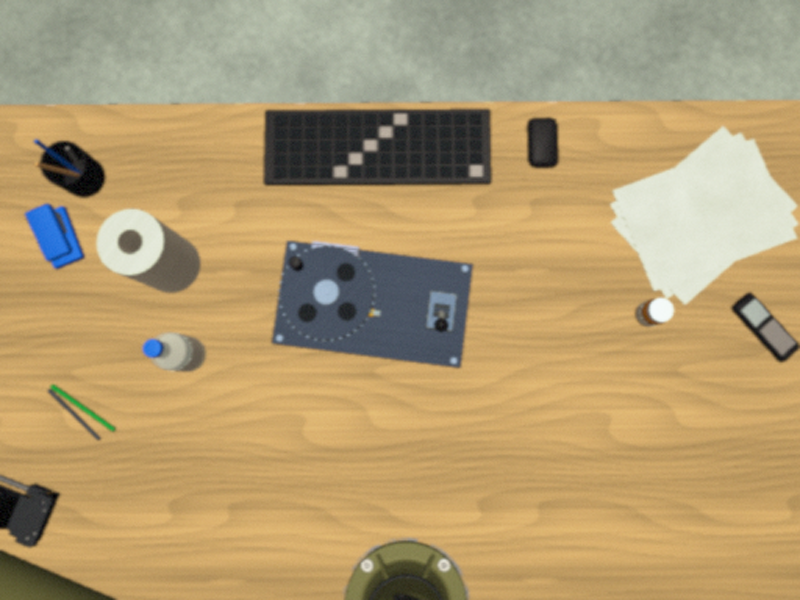

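View pics/side0.png

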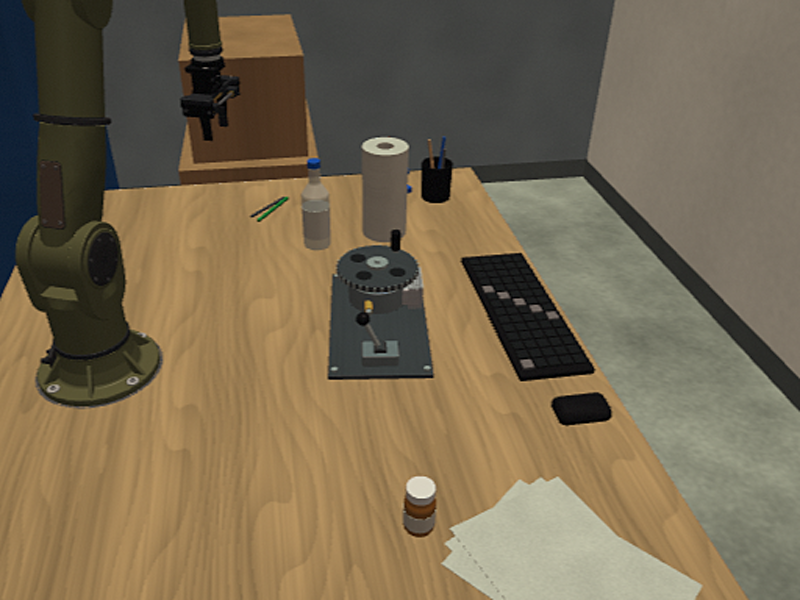

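```bash
python3 - <<'E'
from h import *
import pickle
I=pickle.load(open("i0.pkl","rb"));t=I["top"];s=I["side"];k=.64
P=lambda n,u,v,z:np.round(atz(I[n],u*k,v*k,z),4)
hub=P("top",326,292,.1);print("hub",hub,P("side",378,262,.1))
kn=P("top",296,262,.142);print("knob top",kn,P("side",395.5,233,.142),np.linalg.norm((kn-hub)[:2]))
print("ball",P("top",441,325,.102),P("side",363,319,.102))
c=[P("top",*q,.01) for q in((289.5,241.5),(472.5,264),(460.5,367.5),(273,344.5))];print("corners",c)
for a in range(4):print(np.linalg.norm((c[a]-c[a-1])[:2]))
print("pump yaw from y edge",[np.degrees(np.arctan2(*( (b-a)[[1,0]]))) for a,b in((c[3],c[0]),(c[2],c[1]))],[np.degrees(np.arctan2(-(b-a)[0],(b-a)[1])) for a,b in((c[1],c[0]),(c[2],c[3]))])
print("knob ang",np.degrees(np.arctan2(*(kn-hub)[[1,0]])))
print("roll",P("top",131,243,.23),"bottle",P("top",153,348,.22),"jar",P("top",660,310,.085))
yaw=np.radians(-6.5)
T=np.array(get_state()["tool_rot"]);R=cv2.Rodrigues(T)[0];print("tool x",R[:,0],"z",R[:,2])
ims=[]
for n,(x0,y0,x1,y1) in(("top",(165,145,310,245)),("side",(195,140,290,250))):
    p=np.array(I[n]["pixels"])[y0:y1,x0:x1]; cv2.imwrite(f"pics/{n}c.png",cv2.resize(p,None,fx=5,fy=5,interpolation=cv2.INTER_CUBIC))
E
```

```text
hub [0.559  0.1392 0.1   ] [0.5633 0.1348 0.1   ]
knob top [0.6064 0.1872 0.142 ] [0.6077 0.1777 0.142 ] 0.06745932107574165
ball [ 0.4988 -0.0647  0.102 ] [ 0.5021 -0.0654  0.102 ]
corners [array([0.6684, 0.2187, 0.01  ]), array([ 0.6227, -0.1306,  0.01  ]), array([ 0.4263, -0.1049,  0.01  ]), array([0.4715, 0.2476, 0.01  ])]
0.1990095977585001
0.35227685135415865
0.19807435472569387
0.35538611396620434
pump yaw from y edge [np.float64(-8.349968535713336), np.float64(-7.4551029790885535)] [np.float64(-7.4538466549405085), np.float64(-7.306989628408775)]
knob ang 45.36034606338724
roll [0.6245 0.4432 0.23  ] bottle [0.4545 0.4052 0.22  ] jar [ 0.5248 -0.458   0.085 ]
tool x [ 0.35960087  0.93310457 -0.00175573] z [-5.36173376e-04 -1.67497133e-03 -9.99998453e-01]
```

View pics/topc.png

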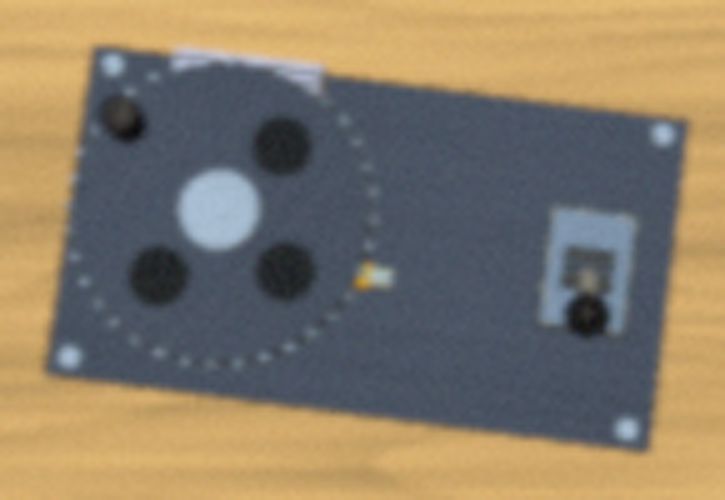

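>>> carry_out(
  motion=[
    [[0, 0, 0.05], 0],
    [[0, 0, 0.09], 0],
    [[0.03, -0.03, 0.1], 0],
    [[0.06, -0.065, 0.1], 0],
    [[0.09, -0.1, 0.1], 0],
    [[0.12, -0.135, 0.1], 0],
    [[0.15, -0.17, 0.1], 0],
    [[0.18, -0.205, 0.1], 0],
    [[0.21, -0.24, 0.1], 0],
    [[0.24, -0.275, 0.1], 0],
    [[0.27, -0.31, 0.1], 0],
    [[0.3, -0.345, 0.1], 0],
    [[0.33, -0.38, 0.09], 0],
    [[0.36, -0.41, 0.07], 0],
    [[0.3745, -0.4225, 0.03], 0],
    [[0.3745, -0.4225, -0.01], 0],
    [[0.3745, -0.4225, -0.04], 0],
    [[0.3745, -0.4225, -0.05], 0],
    [[0.3745, -0.4225, -0.05], 0],
    [[0.3745, -0.4225, -0.05], 0],
  ],
  grip=-0.2,
  squeeze=30,
)

```text
time: 2.1
position: [0.6091, 0.1845, 0.1743]
tool_rot: [2.589, 1.778, 0.004]
ft_force: [0.4, 0.0, 0.6]
grip_width: 0.602
```

```bash
python3 - <<'E'
from h import *
st=get_state();print({k:np.round(st[k],4) for k in("time","position","tool_rot","ft_force","torque","grip_width","joint_positions")})
a=[]
for n in("side","top"):
    im=eyes.get_image(n);p=proj(im,[.608,.185,.13]);u,v=p.astype(int);q=np.array(im["pixels"])[v-45:v+45,u-30:u+30]
    print(n,p,"crop org",u-30,v-45);a.append(cv2.resize(q,None,fx=6,fy=6,interpolation=cv2.INTER_CUBIC))
cv2.imwrite("pics/h1.png",np.hstack(a))
E
```

```text
{'time': np.float64(2.1), 'position': array([0.6091, 0.1845, 0.1743]), 'tool_rot': array([2.5893, 1.778 , 0.0038]), 'ft_force': array([0.4442, 0.0121, 0.6107]), 'torque': array([-0.0533,  0.0133,  0.0062]), 'grip_width': np.float64(0.602), 'joint_positions': array([-0.565 ,  0.319 ,  0.2845,  1.565 , -0.0925,  1.2683,  0.9366])}
side [252.74528249 151.2065943 ] crop org 222 106
top [190.87499685 167.81951511] crop org 160 122
```

View pics/h1.png

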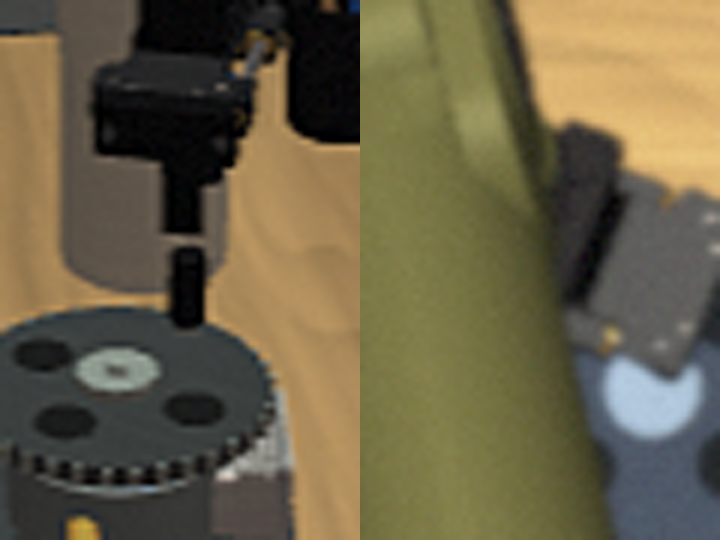

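>>> carry_out(
  motion=[
    [[0, 0, -0.03], 0],
    [[0, 0, -0.05], 0],
    [[0, 0, -0.06], 0],
    [[0, 0, -0.066], 0],
    [[0, 0, -0.066], 0],
    [[0, 0, -0.066], 0],
  ],
)

```text
time: 2.8
position: [0.6091, 0.1843, 0.1079]
tool_rot: [2.59, 1.778, 0.003]
ft_force: [0.6, -0.1, -0.1]
grip_width: 0.605
```

>>> carry_out(
  motion=[
    [[0, 0, 0], 0],
    [[0, 0, 0], 0],
    [[0, 0, 0], 0],
    [[0, 0, 0], 0],
    [[0, 0, 0], 0],
    [[0, 0, 0], 0],
  ],
  grip=1,
  squeeze=25,
)

```text
time: 3.4
position: [0.6095, 0.1891, 0.107]
tool_rot: [-2.585, -1.78, -0.011]
ft_force: [4.8, 9.1, -1.7]
grip_width: 0.246
```

```bash
cat > arc.py <<'E'
import sys
from h import *
# usage: arc.py cx cy a0 step n [r hx hy]  -> rows relative to commanded (cx,cy)
v=list(map(float,sys.argv[1:]));cx,cy,a0,s,n=v[:5];r,hx,hy=v[5:] if len(v)>5 else (.07,.560,.1385)
for i in range(1,int(n)+1):
    a=a0+s*i;x,y=hx+r*np.cos(a)-cx,hy+r*np.sin(a)-cy
    print(f"[[{x:.4f}, {y:.4f}, 0], 0],",end=" ")
print("\nend a",a,"cmd",round(cx+x,4),round(cy+y,4))
E
python3 arc.py .6085 .1845 .796 .03 10; python3 -c "
from h import *
s=get_state();print(s['position'],s['ft_force'],s['torque'])"
```

```text
[[-0.0011, 0.0055, 0], 0], [[-0.0026, 0.0069, 0], 0], [[-0.0042, 0.0082, 0], 0], [[-0.0059, 0.0095, 0], 0], [[-0.0076, 0.0108, 0], 0], [[-0.0093, 0.0120, 0], 0], [[-0.0110, 0.0131, 0], 0], [[-0.0128, 0.0142, 0], 0], [[-0.0146, 0.0153, 0], 0], [[-0.0165, 0.0163, 0], 0], 
end a 1.096 cmd 0.592 0.2008
[0.60947664 0.18910526 0.10704108] [ 4.83629935  9.05573724 -1.73238564] [ 1.68706418 -0.95496275  0.02084231]
```

>>> carry_out(
  motion=[
    [[-0.0011, 0.0055, 0], 0],
    [[-0.0026, 0.0069, 0], 0],
    [[-0.0042, 0.0082, 0], 0],
    [[-0.0059, 0.0095, 0], 0],
    [[-0.0076, 0.0108, 0], 0],
    [[-0.0093, 0.012, 0], 0],
    [[-0.011, 0.0131, 0], 0],
    [[-0.0128, 0.0142, 0], 0],
    [[-0.0146, 0.0153, 0], 0],
    [[-0.0165, 0.0163, 0], 0],
  ],
)

```text
time: 4.4
position: [0.5948, 0.1997, 0.107]
tool_rot: [2.588, 1.775, 0.009]
ft_force: [7.7, 0.3, -4.3]
grip_width: 0.247
```

```bash
cat > rep.py <<'E'
from h import *
H=np.array([.560,.1385]);B=np.array([.5,0.])
s=get_state();p=s["position"][:2]-H;a=np.arctan2(p[1],p[0]);f=s["ft_force"][:2]-B
t=np.array([-np.sin(a),np.cos(a)]);n=np.array([np.cos(a),np.sin(a)])
q=f"t {s['time']:.1f} pos {np.round(s['position'],4)} ang {a:.3f} d {a-.796:.3f} r {np.hypot(*p)*1e3:.1f} resist {-f@t:.2f} radial_on_tool {f@n:.2f} fz {s['ft_force'][2]:.1f} w {s['grip_width']:.3f}"
print(q);open("log.txt","a").write(q+"\n")
E
python3 rep.py; python3 arc.py .592 .2008 1.096 .03 8
```

```text
t 4.4 pos [0.5948 0.1997 0.107 ] ang 1.054 d 0.258 r 70.5 resist 6.13 radial_on_tool 3.80 fz -4.3 w 0.247
[[-0.0019, 0.0009, 0], 0], [[-0.0038, 0.0018, 0], 0], [[-0.0057, 0.0026, 0], 0], [[-0.0077, 0.0033, 0], 0], [[-0.0097, 0.0040, 0], 0], [[-0.0117, 0.0047, 0], 0], [[-0.0137, 0.0053, 0], 0], [[-0.0157, 0.0058, 0], 0], 
end a 1.336 cmd 0.5763 0.2066
```

>>> carry_out(
  motion=[
    [[-0.0019, 0.0009, 0], 0],
    [[-0.0038, 0.0018, 0], 0],
    [[-0.0057, 0.0026, 0], 0],
    [[-0.0077, 0.0033, 0], 0],
    [[-0.0097, 0.004, 0], 0],
    [[-0.0117, 0.0047, 0], 0],
    [[-0.0137, 0.0053, 0], 0],
    [[-0.0157, 0.0058, 0], 0],
  ],
)

```text
time: 5.2
position: [0.5795, 0.2058, 0.1071]
tool_rot: [2.588, 1.775, 0.01]
ft_force: [8.6, 1.1, -4.8]
grip_width: 0.242
```

```bash
python3 rep.py; python3 arc.py .5763 .2066 1.336 .025 6
```

```text
t 5.2 pos [0.5795 0.2058 0.1071] ang 1.289 d 0.493 r 70.1 resist 7.45 radial_on_tool 3.33 fz -4.8 w 0.242
[[-0.0017, 0.0004, 0], 0], [[-0.0034, 0.0007, 0], 0], [[-0.0052, 0.0010, 0], 0], [[-0.0069, 0.0013, 0], 0], [[-0.0086, 0.0015, 0], 0], [[-0.0104, 0.0016, 0], 0], 
end a 1.4860000000000002 cmd 0.5659 0.2082
```

>>> carry_out(
  motion=[
    [[-0.0017, 0.0004, 0], 0],
    [[-0.0034, 0.0007, 0], 0],
    [[-0.0052, 0.001, 0], 0],
    [[-0.0069, 0.0013, 0], 0],
    [[-0.0086, 0.0015, 0], 0],
    [[-0.0104, 0.0016, 0], 0],
  ],
)

```text
time: 5.8
position: [0.5696, 0.2077, 0.1071]
tool_rot: [2.588, 1.775, 0.012]
ft_force: [9.9, 1.2, -7.0]
grip_width: 0.245
```

```bash
python3 rep.py; python3 arc.py .5659 .2082 1.486 .025 6
```

```text
t 5.8 pos [0.5696 0.2077 0.1071] ang 1.433 d 0.637 r 69.9 resist 9.11 radial_on_tool 2.50 fz -7.0 w 0.245
[[-0.0017, 0.0002, 0], 0], [[-0.0035, 0.0003, 0], 0], [[-0.0052, 0.0003, 0], 0], [[-0.0070, 0.0003, 0], 0], [[-0.0087, 0.0002, 0], 0], [[-0.0105, 0.0002, 0], 0], 
end a 1.6360000000000001 cmd 0.5554 0.2084
```

>>> carry_out(
  motion=[
    [[-0.0017, 0.0002, 0], 0],
    [[-0.0035, 0.0003, 0], 0],
    [[-0.0052, 0.0003, 0], 0],
    [[-0.007, 0.0003, 0], 0],
    [[-0.0087, 0.0002, 0], 0],
    [[-0.0105, 0.0002, 0], 0],
  ],
)

```text
time: 6.4
position: [0.5597, 0.2081, 0.1071]
tool_rot: [2.587, 1.774, 0.014]
ft_force: [10.8, 2.4, -7.6]
grip_width: 0.244
```

```bash
python3 rep.py; python3 arc.py .5554 .2084 1.636 .025 6
```

```text
t 6.4 pos [0.5597 0.2081 0.1071] ang 1.575 d 0.779 r 69.6 resist 10.33 radial_on_tool 2.32 fz -7.6 w 0.244
[[-0.0017, -0.0002, 0], 0], [[-0.0034, -0.0004, 0], 0], [[-0.0052, -0.0006, 0], 0], [[-0.0069, -0.0009, 0], 0], [[-0.0086, -0.0012, 0], 0], [[-0.0103, -0.0015, 0], 0], 
end a 1.786 cmd 0.5451 0.2069
```

>>> carry_out(
  motion=[
    [[-0.0017, -0.0002, 0], 0],
    [[-0.0034, -0.0004, 0], 0],
    [[-0.0052, -0.0006, 0], 0],
    [[-0.0069, -0.0009, 0], 0],
    [[-0.0086, -0.0012, 0], 0],
    [[-0.0103, -0.0015, 0], 0],
  ],
)

```text
time: 7.0
position: [0.5498, 0.2072, 0.1071]
tool_rot: [2.587, 1.775, 0.016]
ft_force: [13.2, 2.4, -9.4]
grip_width: 0.244
```

```bash
python3 rep.py; python3 arc.py .5451 .2069 1.786 .025 6
```

```text
t 7.0 pos [0.5498 0.2072 0.1071] ang 1.718 d 0.922 r 69.4 resist 12.92 radial_on_tool 0.48 fz -9.4 w 0.244
[[-0.0018, -0.0004, 0], 0], [[-0.0034, -0.0008, 0], 0], [[-0.0051, -0.0013, 0], 0], [[-0.0068, -0.0018, 0], 0], [[-0.0085, -0.0024, 0], 0], [[-0.0101, -0.0030, 0], 0], 
end a 1.936 cmd 0.535 0.2039
```

>>> carry_out(
  motion=[
    [[-0.0018, -0.0004, 0], 0],
    [[-0.0034, -0.0008, 0], 0],
    [[-0.0051, -0.0013, 0], 0],
    [[-0.0068, -0.0018, 0], 0],
    [[-0.0085, -0.0024, 0], 0],
    [[-0.0101, -0.003, 0], 0],
  ],
)

```text
time: 7.6
position: [0.5398, 0.2047, 0.1071]
tool_rot: [2.587, 1.775, 0.017]
ft_force: [12.6, 4.8, -10.3]
grip_width: 0.245
```

```bash
python3 rep.py; python3 arc.py .535 .2039 1.936 .025 5
```

```text
t 7.6 pos [0.5398 0.2047 0.1071] ang 1.867 d 1.071 r 69.2 resist 13.03 radial_on_tool 1.06 fz -10.3 w 0.245
[[-0.0016, -0.0007, 0], 0], [[-0.0032, -0.0013, 0], 0], [[-0.0048, -0.0021, 0], 0], [[-0.0064, -0.0028, 0], 0], [[-0.0080, -0.0036, 0], 0], 
end a 2.061 cmd 0.527 0.2003
```

>>> carry_out(
  motion=[
    [[-0.0016, -0.0007, 0], 0],
    [[-0.0032, -0.0013, 0], 0],
    [[-0.0048, -0.0021, 0], 0],
    [[-0.0064, -0.0028, 0], 0],
    [[-0.008, -0.0036, 0], 0],
  ],
)

```text
time: 8.1
position: [0.5315, 0.2014, 0.1071]
tool_rot: [2.587, 1.776, 0.017]
ft_force: [12.9, 4.7, -10.4]
grip_width: 0.244
```

```bash
python3 rep.py; python3 arc.py .527 .2003 2.061 .02 5
```

```text
t 8.1 pos [0.5315 0.2014 0.1071] ang 1.995 d 1.199 r 69.1 resist 13.25 radial_on_tool -0.85 fz -10.4 w 0.244
[[-0.0012, -0.0007, 0], 0], [[-0.0024, -0.0014, 0], 0], [[-0.0036, -0.0021, 0], 0], [[-0.0048, -0.0029, 0], 0], [[-0.0060, -0.0036, 0], 0], 
end a 2.161 cmd 0.521 0.1967
```

>>> carry_out(
  motion=[
    [[-0.0012, -0.0007, 0], 0],
    [[-0.0024, -0.0014, 0], 0],
    [[-0.0036, -0.0021, 0], 0],
    [[-0.0048, -0.0029, 0], 0],
    [[-0.006, -0.0036, 0], 0],
  ],
)

```text
time: 8.6
position: [0.5251, 0.1979, 0.1071]
tool_rot: [2.588, 1.776, 0.016]
ft_force: [11.0, 4.8, -9.4]
grip_width: 0.246
```

```bash
python3 rep.py; python3 arc.py .521 .1967 2.161 .02 4
```

```text
t 8.6 pos [0.5251 0.1979 0.1071] ang 2.102 d 1.306 r 68.9 resist 11.47 radial_on_tool -1.16 fz -9.4 w 0.246
[[-0.0011, -0.0008, 0], 0], [[-0.0023, -0.0016, 0], 0], [[-0.0034, -0.0025, 0], 0], [[-0.0045, -0.0033, 0], 0], 
end a 2.241 cmd 0.5165 0.1934
```

>>> carry_out(
  motion=[
    [[-0.0011, -0.0008, 0], 0],
    [[-0.0023, -0.0016, 0], 0],
    [[-0.0034, -0.0025, 0], 0],
    [[-0.0045, -0.0033, 0], 0],
  ],
)

```text
time: 9.0
position: [0.5201, 0.1946, 0.1071]
tool_rot: [2.588, 1.777, 0.014]
ft_force: [10.5, 4.6, -9.0]
grip_width: 0.243
```

```bash
python3 rep.py; python3 arc.py .5165 .1934 2.241 .02 4
```

```text
t 9.0 pos [0.5201 0.1946 0.1071] ang 2.189 d 1.393 r 68.8 resist 10.82 radial_on_tool -2.05 fz -9.0 w 0.243
[[-0.0011, -0.0009, 0], 0], [[-0.0021, -0.0018, 0], 0], [[-0.0032, -0.0027, 0], 0], [[-0.0042, -0.0037, 0], 0], 
end a 2.321 cmd 0.5123 0.1897
```

>>> carry_out(
  motion=[
    [[-0.0011, -0.0009, 0], 0],
    [[-0.0021, -0.0018, 0], 0],
    [[-0.0032, -0.0027, 0], 0],
    [[-0.0042, -0.0037, 0], 0],
  ],
)

```text
time: 9.4
position: [0.5153, 0.1907, 0.107]
tool_rot: [2.588, 1.777, 0.012]
ft_force: [9.3, 4.9, -8.1]
grip_width: 0.247
```

```bash
python3 rep.py; python3 arc.py .5123 .1897 2.321 .02 4
```

```text
t 9.4 pos [0.5153 0.1907 0.107 ] ang 2.278 d 1.482 r 68.7 resist 9.84 radial_on_tool -2.01 fz -8.1 w 0.247
[[-0.0010, -0.0010, 0], 0], [[-0.0020, -0.0019, 0], 0], [[-0.0030, -0.0029, 0], 0], [[-0.0040, -0.0040, 0], 0], 
end a 2.4010000000000002 cmd 0.5083 0.1857
```

>>> carry_out(
  motion=[
    [[-0.001, -0.001, 0], 0],
    [[-0.002, -0.0019, 0], 0],
    [[-0.003, -0.0029, 0], 0],
    [[-0.004, -0.004, 0], 0],
  ],
)

```text
time: 9.8
position: [0.5108, 0.1864, 0.107]
tool_rot: [2.589, 1.777, 0.01]
ft_force: [7.8, 2.4, -5.6]
grip_width: 0.244
```

```bash
python3 rep.py; python3 arc.py .5083 .1857 2.401 .02 4
```

```text
t 9.8 pos [0.5108 0.1864 0.107 ] ang 2.370 d 1.574 r 68.7 resist 6.79 radial_on_tool -3.54 fz -5.6 w 0.244
[[-0.0009, -0.0010, 0], 0], [[-0.0018, -0.0021, 0], 0], [[-0.0027, -0.0032, 0], 0], [[-0.0036, -0.0042, 0], 0], 
end a 2.481 cmd 0.5047 0.1815
```

>>> carry_out(
  motion=[
    [[-0.0009, -0.001, 0], 0],
    [[-0.0018, -0.0021, 0], 0],
    [[-0.0027, -0.0032, 0], 0],
  ],
)

```text
time: 10.1
position: [0.5077, 0.1828, 0.107]
tool_rot: [2.589, 1.777, 0.009]
ft_force: [5.6, 2.2, -4.1]
grip_width: 0.247
```

```bash
python3 rep.py; python3 arc.py .5056 .1825 2.461 .02 4; python3 - <<'E'
import re,numpy as np
from scipy.optimize import least_squares
L=open("log.txt").read().splitlines()
P=np.array([[float(x) for x in re.search(r"\[(.*?)\]",l)[1].split()][:2] for l in L])
print(least_squares(lambda q:np.hypot(*(P-q).T)-.07,[.56,.138]).x)
print(least_squares(lambda q:np.hypot(*(P-q[:2]).T)-q[2],[.56,.138,.07]).x)
D=np.array([[float(re.search(r" d (\S+)",l)[1]),float(re.search(r"resist (\S+)",l)[1])] for l in L])
# model: spline through (-.5,14),(0,6),(.28,0) relative to top; local slope fit for falling side
k=D[:,0]>1.15
for deg in (1,2): 
    c=np.polyfit(D[k,0],D[k,1],deg);print(deg,c,[np.round(np.roots(c-np.r_[np.zeros(deg),v]),3) for v in(6,3,0)])
E
```

```text
t 10.1 pos [0.5077 0.1828 0.107 ] ang 2.439 d 1.643 r 68.6 resist 5.00 radial_on_tool -2.46 fz -4.1 w 0.247
[[-0.0009, -0.0010, 0], 0], [[-0.0017, -0.0022, 0], 0], [[-0.0025, -0.0033, 0], 0], [[-0.0034, -0.0044, 0], 0], 
end a 2.541 cmd 0.5022 0.1781
[0.5615334  0.13814877]
[0.56148531 0.13835475 0.06980638]
1 [-17.93741246  35.22965582] [array([1.63]), array([1.797]), array([1.964])]
2 [-27.79244087  61.17129492 -20.41849884] [array([1.611, 0.59 ]), array([1.708, 0.493]), array([1.791, 0.41 ])]
```

>>> carry_out(
  motion=[
    [[-0.0009, -0.001, 0], 0],
    [[-0.0017, -0.0022, 0], 0],
    [[-0.0025, -0.0033, 0], 0],
  ],
)

```text
time: 10.4
position: [0.5048, 0.1791, 0.107]
tool_rot: [2.589, 1.777, 0.007]
ft_force: [5.2, 1.5, -3.7]
grip_width: 0.242
```

```bash
python3 rep.py; python3 arc.py .5031 .1792 2.521 .02 3
```

```text
t 10.4 pos [0.5048 0.1791 0.107 ] ang 2.507 d 1.711 r 68.5 resist 3.99 radial_on_tool -2.85 fz -3.7 w 0.242
[[-0.0009, -0.0011, 0], 0], [[-0.0016, -0.0023, 0], 0], [[-0.0024, -0.0035, 0], 0], 
end a 2.581 cmd 0.5007 0.1757
```

>>> carry_out(
  motion=[
    [[-0.0009, -0.0011, 0], 0],
    [[-0.0016, -0.0023, 0], 0],
  ],
)

```text
time: 10.6
position: [0.5029, 0.1763, 0.107]
tool_rot: [2.589, 1.776, 0.005]
ft_force: [5.7, 0.5, -2.1]
grip_width: 0.244
```

```bash
python3 rep.py
```

```text
t 10.6 pos [0.5029 0.1763 0.107 ] ang 2.557 d 1.761 r 68.5 resist 3.34 radial_on_tool -4.08 fz -2.1 w 0.244
```

>>> carry_out(
  motion=[
    [[0.0007, 0.0001, 0], 0],
    [[0.0014, 0.0002, 0], 0],
    [[0.0014, 0.0002, 0], 0],
  ],
)

```text
time: 10.9
position: [0.5026, 0.176, 0.1069]
tool_rot: [2.59, 1.777, -0.001]
ft_force: [1.4, -2.5, 3.1]
grip_width: 0.244
```

```bash
python3 rep.py
```

```text
t 10.9 pos [0.5026 0.176  0.1069] ang 2.563 d 1.767 r 68.5 resist -1.63 radial_on_tool -2.12 fz 3.1 w 0.244
```

>>> carry_out(
  motion=[
    [[0, -0.0008, 0], 0],
    [[0, -0.0008, 0], 0],
  ],
  squeeze=10,
)

```text
time: 11.1
position: [0.5026, 0.1759, 0.1069]
tool_rot: [-2.59, -1.778, -0.0]
ft_force: [1.4, 0.4, 3.1]
grip_width: 0.25
```

```bash
python3 rep.py
```

```text
t 11.1 pos [0.5026 0.1759 0.1069] ang 2.564 d 1.768 r 68.5 resist 0.83 radial_on_tool -0.54 fz 3.1 w 0.250
```

>>> carry_out(
  motion=[
    [[0, 0, 0], 0],
    [[0, 0, 0], 0],
    [[0, 0, 0], 0],
    [[0, 0, 0], 0],
    [[0, 0, 0], 0],
    [[0, 0, 0], 0],
  ],
  grip=-0.2,
)

```text
time: 11.7
position: [0.5025, 0.1759, 0.1065]
tool_rot: [-2.59, -1.778, 0.0]
ft_force: [0.5, -0.1, -0.3]
grip_width: 0.588
```

```bash
python3 rep.py; python3 - <<'E'
from h import *
im=eyes.get_image("side");cv2.imwrite("pics/rel.png",cv2.resize(np.array(im["pixels"])[110:240,190:300],None,fx=4.5,fy=4.5,interpolation=cv2.INTER_CUBIC))
E
```

```text
t 11.7 pos [0.5025 0.1759 0.1065] ang 2.565 d 1.769 r 68.6 resist -0.06 radial_on_tool -0.08 fz -0.3 w 0.588
```

View pics/rel.png

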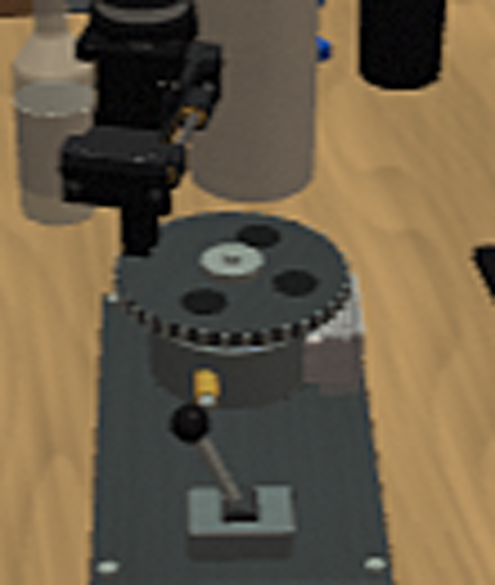

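>>> carry_out(
  motion=[
    [[0, 0, 0.02], 0],
    [[0, 0, 0.05], 0],
    [[0, 0, 0.08], 0],
    [[0, 0, 0.1], 0],
    [[0, 0, 0.1], 0],
  ],
)

```text
time: 12.25
position: [0.5045, 0.1765, 0.2099]
tool_rot: [2.59, 1.777, 0.01]
ft_force: [0.8, 0.7, -0.0]
grip_width: 0.602
```

>>> carry_out(
  motion=[
    [[-0.008, -0.03, 0], 0],
    [[-0.015, -0.065, 0], 0],
    [[-0.022, -0.1, 0], 0],
    [[-0.03, -0.14, 0], 0],
    [[-0.037, -0.18, 0], 0],
    [[-0.045, -0.215, 0], 0],
    [[-0.048, -0.235, 0], 0],
    [[-0.048, -0.235, 0], 0],
    [[-0.048, -0.235, 0], 0],
  ],
  grip=1,
)

```text
time: 13.15
position: [0.4543, -0.0585, 0.2058]
tool_rot: [-2.59, -1.777, 0.0]
ft_force: [0.6, 0.2, -0.1]
grip_width: 0.007
```

```bash
python3 rep.py; python3 - <<'E'
from h import *
a=[]
for n,(x0,y0,x1,y1) in(("top",(165,145,310,245)),("side",(190,130,300,250))):
    im=eyes.get_image(n);a.append(cv2.resize(np.array(im["pixels"])[y0:y1,x0:x1],(435,300) if n=="top" else (330,360),interpolation=cv2.INTER_CUBIC))
a[0]=cv2.copyMakeBorder(a[0],0,60,0,0,cv2.BORDER_CONSTANT)
cv2.imwrite("pics/chk.png",np.hstack(a))
E
```

```text
t 13.2 pos [ 0.4543 -0.0585  0.2058] ang -2.063 d -2.859 r 223.6 resist 0.02 radial_on_tool -0.24 fz -0.1 w 0.007
```

View pics/chk.png

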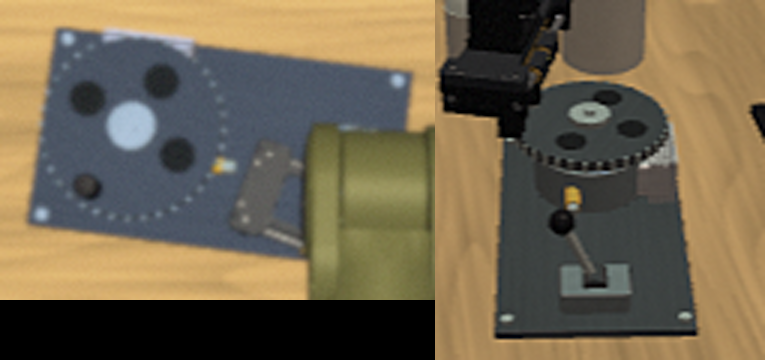

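>>> carry_out(
  motion=[
    [[0, 0, -0.03], 0],
    [[0, 0, -0.065], 0],
    [[0, 0, -0.095], 0],
    [[0, 0, -0.113], 0],
    [[0, 0, -0.113], 0],
    [[0, 0, -0.113], 0],
  ],
)

```text
time: 13.85
position: [0.4549, -0.0583, 0.0938]
tool_rot: [2.589, 1.78, -0.001]
ft_force: [0.1, 0.2, 1.0]
grip_width: 0.004
```

>>> carry_out(
  motion=[
    [[0.01, -0.0013, 0], 0],
    [[0.02, -0.0026, 0], 0],
    [[0.027, -0.0036, 0], 0],
    [[0.034, -0.0045, 0], 0],
    [[0.041, -0.0054, 0], 0],
    [[0.048, -0.0063, 0], 0],
    [[0.055, -0.0072, 0], 0],
    [[0.061, -0.008, 0], 0],
    [[0.067, -0.0088, 0], 0],
    [[0.073, -0.0096, 0], 0],
    [[0.079, -0.0104, 0], 0],
  ],
)

```text
time: 14.95
position: [0.5338, -0.0696, 0.0933]
tool_rot: [-2.59, -1.778, 0.001]
ft_force: [-1.1, 0.3, -0.5]
grip_width: 0.001
```

```bash
python3 - <<'E'
from h import *
im=eyes.get_image("side");cv2.imwrite("pics/lev.png",cv2.resize(np.array(im["pixels"])[130:250,190:300],None,fx=4.5,fy=4.5,interpolation=cv2.INTER_CUBIC))
E
```

```text
(no output)
```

View pics/lev.png

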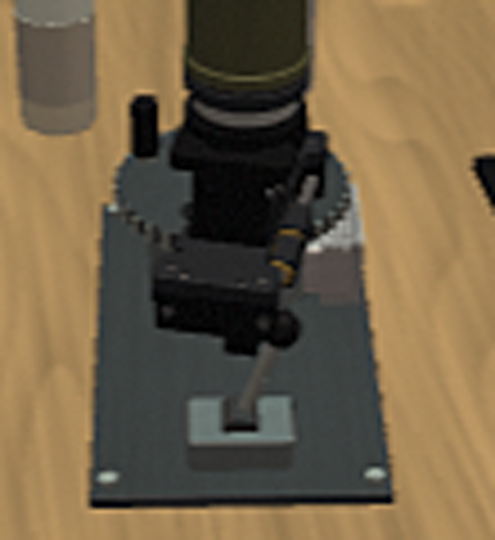

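>>> carry_out(
  motion=[
    [[0.004, -0.0005, 0], 0],
    [[0.008, -0.001, 0], 0],
    [[0.011, -0.0015, 0], 0],
    [[0.013, -0.0017, 0], 0],
    [[0.015, -0.002, 0], 0],
  ],
)

```text
time: 15.5
position: [0.5464, -0.0713, 0.0932]
tool_rot: [-2.587, -1.776, 0.006]
ft_force: [-10.2, 1.6, 6.7]
grip_width: 0.003
```

>>> carry_out(
  motion=[
    [[0.001, -0.0001, 0], 0],
    [[0.002, -0.0003, 0], 0],
    [[0.003, -0.0004, 0], 0],
  ],
)

```text
time: 15.8
position: [0.5467, -0.0713, 0.0931]
tool_rot: [-2.583, -1.773, 0.012]
ft_force: [-16.3, 2.3, 11.3]
grip_width: 0.007
```

>>> carry_out(
  motion=[
    [[-0.01, 0.001, 0], 0],
    [[-0.03, 0.003, 0], 0],
    [[-0.055, 0.006, 0.01], 0],
    [[-0.07, 0.008, 0.05], 0],
    [[-0.07, 0.0, 0.09], 0],
    [[-0.07, -0.04, 0.12], 0],
    [[-0.07, -0.08, 0.13], 0],
    [[-0.07, -0.12, 0.13], 0],
    [[-0.07, -0.16, 0.13], 0],
    [[-0.07, -0.2, 0.13], 0],
    [[-0.07, -0.22, 0.13], 0],
    [[-0.07, -0.22, 0.13], 0],
  ],
)

```text
time: 17.0
position: [0.4807, -0.2965, 0.2241]
tool_rot: [2.593, 1.767, -0.001]
ft_force: [-0.5, -0.6, 0.0]
grip_width: 0.011
```

```bash
python3 - <<'E'
from h import *
import pickle
I={n:eyes.get_image(n) for n in("side","top")};pickle.dump(I,open("i1.pkl","wb"))
a=[]
for n,(x0,y0,x1,y1) in(("top",(165,145,310,245)),("side",(190,130,300,250))):
    a.append(cv2.resize(np.array(I[n]["pixels"])[y0:y1,x0:x1],(435,300) if n=="top" else (330,360),interpolation=cv2.INTER_CUBIC))
a[0]=cv2.copyMakeBorder(a[0],0,60,0,0,cv2.BORDER_CONSTANT)
cv2.imwrite("pics/end.png",np.hstack(a)); print(get_state()["ft_force"],get_state()["qd"].round(3))
E
```

```text
[ 0.16504895  0.80038459 -0.07608388] [-0.023 -0.009 -0.026  0.011 -0.003  0.007  0.002]
```

View pics/end.png

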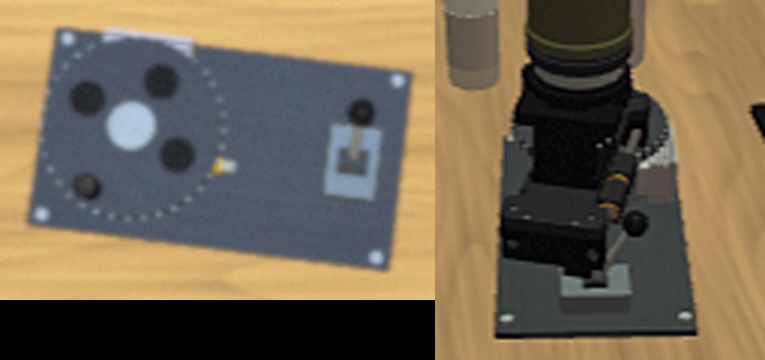

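```bash
python3 - <<'E'
from h import *
import pickle
t=pickle.load(open("i1.pkl","rb"))["top"];I0=pickle.load(open("i0.pkl","rb"))["top"]
b=atz(t,165+361/3,145+112/3,.102);print("ball",b,"pump dx",(b[:2]-[.5338,-.0699])@[.991,-.131])
# rotation by hole pattern: rectified polar at wheel top z=.093
def pol(im,c):
    g=np.array([[proj(im,[c[0]+r*np.cos(a),c[1]+r*np.sin(a),.093]) for r in np.linspace(.03,.058,20)] for a in np.arange(720)*np.pi/360],np.float32)
    return cv2.remap(cv2.cvtColor(np.array(im["pixels"]),cv2.COLOR_BGR2GRAY),g,None,cv2.INTER_LINEAR).astype(float).mean(1)
for c in((.5605,.1385),(.559,.1392)):
    A,B=pol(I0,c),pol(t,c);A-=A.mean();B-=B.mean()
    s=[np.sum(A*np.roll(B,-k)) for k in range(720)];k=int(np.argmax(s));print("rot rad",k*np.pi/360, "top3",np.argsort(s)[-3:]*np.pi/360)
st=get_state();print(st["time"],st["qd"].round(3))
E
```

```text
ball [ 0.57022497 -0.07413509  0.102     ] pump dx 0.03665194576291007
rot rad 1.7715091907742444 top3 [1.78023584 1.76278254 1.77150919]
rot rad 1.7627825445142729 top3 [1.7540559  1.77150919 1.76278254]
17.1 [-0.023 -0.009 -0.026  0.011 -0.003  0.007  0.002]
```

>>> carry_out(
  motion=[
    [[0, 0, 0], 0],
    [[0, 0, 0], 0],
    [[0, 0, 0], 0],
  ],
)

```text
time: 17.4
position: [0.4821, -0.2908, 0.2237]
tool_rot: [-2.588, -1.78, -0.001]
ft_force: [-0.3, 0.4, -1.3]
grip_width: 0.003
```

```bash
python3 -c "
from h import *
print(ticket.close_job())"
```

```text
the job is handed in; nothing more can be done
None
```

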